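Bolt back the case's cover and draw the long file out

TASK

Push the sliding cover of the low grey file case fully back to its stop and shoot its bolt home into the keeper, so that the cover cannot run shut. Then draw the file out handle first, slanting it through the opening, which is shorter than the file, and finish holding it in the gripper with all of it a good 10 cm above the case: do not put it down or let go. Leave the bolt home and the other things on the bench where they are.

Things in the scene. Friction and masses are not known exactly. Their poses are not given: they have to be found in the camera images.
- file_case: low grey steel case, fixed, 122 (x) x 326 (y), rim 54 high, guide rails' lips to z 63. Origin: centre of underside; y along the case to the end that opens (left), x away from the robot. Inside 106 wide between lips, y -158 to 158, floor z 5. A fixed deck (underside z 51) closes y -158 to 6; the sliding cover closes the rest. Opening with the cover fully back: y 11 to 158
- cover (a joint): aluminium dust cover 113x165x2.5, top face at case z 57, slides along the case over rim and deck: 0 = shut, grows as it slides to the case's -y, 0.150 m = fully back at its stop. Front edge at case y = 161 mm minus the value. 2.5 N of friction; stays where it is left
- slide_bolt (a joint): barrel bolt on the cover, rides with it; its 9 mm rod slides to the case's -x (towards the robot): 0 = drawn back, 0.022 m = fully home. 1.5 N of friction; stays where left. From 0.010 on its nose enters the keeper if in line within 2 mm, else it butts on the keeper's cheek. Home in the keeper it locks the cover
- bolt_knob (a point): grip point on the bolt's upright round knob, dark steel, 15 across; its thick part reaches 8 mm below to 13 mm above the point. Below: a 10 mm neck, the rod along the case's x, and the bolt plate 24 mm under the point. Knob at case x +6 with the bolt drawn back, -16 home; the bolt's straps, 15 high on the cover, stand at case x -46 to -38 and +30 to +38
- keeper (a point): centre of the hole (14 wide along case y) of the steel keeper that takes the bolt when the cover is fully back; on the rail nearer the robot, case (-66, -40, 65.5) mm, keeper top at z 75. An equal keeper at case y +110 is for the shut cover
- file: hand file 265 long on the case's floor, along the case: wooden handle at the open end, dark blade running under the deck. Origin: centre of underside; y to the handle's end, z up. Handle round, 27 thick, y 30 to 132, axis 13.5 above the underside; blade 20 wide, up to 16 thick at the handle, 5 at the tip. About 0.19 kg (0.15 to 0.25), balances at y 52, in the handle
- file_tip (a point): the file's blade tip, in the file's frame (0, -132.5, 3) mm
- file_butt (a point): end of the file's handle, in the file's frame (0, 132, 14) mm
- hex_bolt: bystander: steel M16 bolt standing on its hexagon head, 24x28x62; origin under its centre
- nut: bystander: steel M16 nut lying flat, 24x28x13; origin under its centre
- spanner: bystander: open-ended steel spanner lying flat, 150x25x8, long along its x; origin under its centre
- core: bystander: black flanged winding core standing upright, 62 across, 122 tall; origin under its centre
- yellow_screwdriver: bystander: screwdriver with yellow handle lying along its y, 25x207x23; origin under its centre

How it is judged:
On the way, in this order (a step that is already met when the one before it is completed fails the run):
1. the cover is back at its stop and the bolt is home in the keeper (value of joint cover above 0.145 m and value of joint slide_bolt above 0.018 m), for 0.2 s.
2. the file slants through the opening: handle end up outside, tip still inside the case (all of step 1 and z of file_butt in the frame of file_case above 0.085 m and z of file_tip in the frame of file_case below 0.048 m), for 0.1 s.
At the end, for the whole second after the job is handed in: The gripper (over 2 N) holds the file still, tip, middle and handle end all over 0.14 m above the bench and clear of the case; cover fully back (over 0.145), bolt home (over 0.018); no bystander moved over 3 cm (all of step 1 and height (world z) of each of file_tip, file_butt, file above 0.14 m and contact force between file and the fingers above 2 N and contact force between file and file_case below 0.1 N and linear speed of file below 0.03 m/s and distance of each of hex_bolt, nut, spanner, core, yellow_screwdriver from where it was at the start of the episode below 0.03 m); the arm keeps its last pose, push and grip.
It fails at once if a bystander is knocked away (more than 5 cm) (distance of any of hex_bolt, nut, spanner, core, yellow_screwdriver from where it was at the start of the episode above 0.05 m).
It fails at once if the file is out of the case but lies or falls on the bench (height (world z) of file_butt below 0.04 m and (y of file_butt in the frame of file_case above 0.165 m or x of file in the frame of file_case above 0.07 m or x of file in the frame of file_case below -0.07 m)).
It also fails if it takes over 50 s, if anything falls off the work surface, if the arm or the gripper's body presses on something with over 40 N, if the wrist force passes 120 N, or if a joint passes its speed limit or range.

ROBOT

A 6-joint arm with a two-finger parallel gripper is mounted at the origin on a cart in front of the work surface, level with it; the furniture and walls round the work are solid. World frame = base frame: x ahead of the robot, y to its left, z up, the work surface at z = 0. Lengths are in m, angles in rad, forces in N, time in s.
With the tool pointing down it reaches from about 0.35 to 0.775 m from the base axis. Payload 5.5 kg.
Tool frame: the origin (TCP) lies at the very end of the fingers, on their centre line; the grasp point (between the pads) lies 19 mm behind it; z points along the fingers, y is the line along which they close (so a half turn about z gives the same grasp; the last joint's range is limited). The gripper opens to 85 mm and grips with 20 to 120 N. Pads are 22 mm wide; open, the fingers measure 114 mm over their backs; the gripper's body (76 mm by 85 mm) begins 54 mm behind the grasp point. The pads swing forward as they close: fully open they stand 13 mm farther back than shut.
Start: joints at [-1.403, 0.313, 0.046, 1.304, 0, 1.431], TCP at [0.174, -0.548, 0.231] pointing down, gripper open.
Joint ranges: [-2.76, 2.76], [-0.86, 1.69], [-1.03, 1.26], [-2.2, 2.34], [-1.47, 1.5], [-3.14, 3.14]. Speed limits (rad/s): [2.57, 2.57, 3.14, 3.14, 3.14, 3.14].

INTERFACE

Orientations are given as a unit quaternion [w, x, y, z].
In Python, from cell import * gives the robot as it stands. Calls block until the motion is done:
- move_pose(position, orientation): joint-space move of the TCP to a pose.
- move_linear(position, rotation=None, speed=0.15, threshold=None): straight line of the TCP; rotation=None keeps the orientation; speed is the mean speed in m/s. With threshold (N) it stops when the force on the tool has changed by that much, and returns True; else False.
- move_joints(angles): joint-space move.
- gripper_to(opening, f_grip=None): finger opening in m; f_grip is the grip in N (None keeps the last); returns when the fingers have stopped.
- hold(seconds).
- inverse_kinematics(position, orientation): joint angles nearest the present ones, or None.
- get_state(): the state.
- grab_frame(name): name is "side" or "top" or "wrist"; returns a dict with "image" (420x560x3 uint8, red, green, blue), "mtx" (3x3 intrinsics, pixels), "R" (3x3) and "t" (3): a world point X has camera coordinates R X + t. Camera axes: x right, y down, z forward; pixel columns grow to the right and rows downward; lengths in m; the calibration is good to about 2 mm. A picture is of the moment at which its call begins. There is no depth.
A pose or a line that the arm cannot do raises PlanningError and nothing moves.
- hand_in(): hands the job in; it is judged then, once.
Trained networks look in the newest picture that a camera, given by its name, has taken for a name from the list of things; names that differ only in an ending like _2 or _b are one class to them, and where a whole thing is asked for, a point or a joint stands for the part that bears it (a point fixed in the world has none). Each returns a list of dicts, best first, with "confidence" (0 to 1); they miss things now and then, are a little off and sometimes report something else, mostly with a low value. They report only what shows in the picture. A call takes as long as a camera call.
- find_in(name, camera): "at" ([x, y, z] in m, in the coordinates of the camera as it stood for that picture, good to about 4 mm: the middle of the surface that is visible of it).
- regions_of(name, camera): "region" (420x560 bool, what is visible of it).
- spot_point(name, camera): "at" ([x, y, z] in m, in the coordinates of the camera as it stood for that picture, good to about 4 mm: a listed point, or the origin of a listed thing).
The state is a dict: "clock": time; "joint_pos": joint angles; "joint_velocities": joint speeds; "joint_efforts": joint torques, N m; "eef_pos": TCP position; "eef_rot": TCP orientation; "wrist_force": force on the tool from outside, world axes, zero at the start; "wrist_torque": the same for the moment, N m; "opening": finger opening in m; "grip_force": force on a finger pad.
Only numpy, scipy, OpenCV 4.12 (cv2) and the standard library are available. Lean on these libraries where they do the work, as an engineer would, in place of code of your own. Each camera call takes 0.05 s, during which the arm holds its last target. There are 200 camera calls.

## Working session

There is one attempt and no reset: what is moved stays moved. The work goes in short steps, each a Python script; the robot and the scene stay as the last script left them, time stands still between calls to the robot, and variables do not carry over. Pictures are saved under pics/ and viewed, at most 10 in all, crops included, and the job is handed in when it is done.

```bash
ls; mkdir -p pics
cat > h.py <<'E'
from cell import *
import numpy as np, cv2
from scipy.spatial.transform import Rotation as Ro
def world(f,p): return f["R"].T@(np.array(p)-f["t"])
def save(f,n): cv2.imwrite("pics/"+n+".png",cv2.cvtColor(f["image"],cv2.COLOR_RGB2BGR))
def q(Rm): x=Ro.from_matrix(Rm).as_quat(); return [x[3],x[0],x[1],x[2]]
E
python3 - <<'E'
from h import *
np.set_printoptions(precision=4,suppress=True)
for c in ("top","side"):
    f=grab_frame(c); save(f,c)
    print(c,"cam at",-f["R"].T@f["t"])
    for n in ["file_case","bolt_knob","keeper","file","file_butt","file_tip","hex_bolt","nut","spanner","core","yellow_screwdriver"]:
        r=spot_point(n,c)
        print(n,[(world(f,d["at"]).round(4).tolist(),round(d["confidence"],2)) for d in r[:3]])
s=get_state();print(s["clock"],s["eef_pos"],s["eef_rot"],s["opening"])
E
```

```text
pics
top cam at [0.4324 0.0285 1.3345]
file_case [([0.554, -0.2385, 0.0039], 0.8), ([0.5513, -0.2316, 0.0066], 0.35)]
bolt_knob [([0.5567, -0.2629, 0.0825], 0.52)]
keeper [([0.4943, -0.2946, 0.0692], 0.73)]
file [([0.5503, -0.2285, 0.0062], 0.51)]
file_butt [([0.524, -0.1021, 0.0229], 0.87)]
file_tip []
hex_bolt [([0.4576, 0.0377, 0.0024], 0.5)]
nut [([0.5532, -0.2335, 0.0032], 0.52), ([0.4737, 0.0801, 0.0033], 0.5)]
spanner [([0.4589, 0.2419, 0.003], 0.72), ([0.48, 0.4695, 0.0023], 0.29)]
core [([0.4572, 0.2395, 0.0009], 0.69), ([0.48, 0.4678, 0.0013], 0.62)]
yellow_screwdriver [([0.7513, -0.2161, 0.0048], 0.68)]
side cam at [0.5347 0.9499 0.8704]
file_case [([0.5526, -0.2427, 0.0027], 0.73)]
bolt_knob [([0.5607, -0.2622, 0.0804], 0.61)]
keeper [([0.4928, -0.2928, 0.0625], 0.82)]
file [([0.4763, 0.4733, 0.0011], 0.68), ([0.5557, -0.2275, 0.0076], 0.48)]
file_butt [([0.4617, 0.2386, -0.0036], 0.67), ([0.5271, -0.1018, 0.0204], 0.49)]
file_tip []
hex_bolt [([0.4597, 0.0358, 0.0032], 0.63), ([0.5566, -0.2276, 0.0097], 0.45)]
nut []
spanner [([0.4597, 0.2354, -0.0013], 0.62)]
core [([0.4758, 0.4714, 0.0009], 0.93)]
yellow_screwdriver [([0.7508, -0.2235, -0.0001], 0.54)]
1.2 [ 0.1742 -0.548   0.2313] [0.     0.9882 0.1533 0.    ] 0.08579961669080444
```

View pics/top.png

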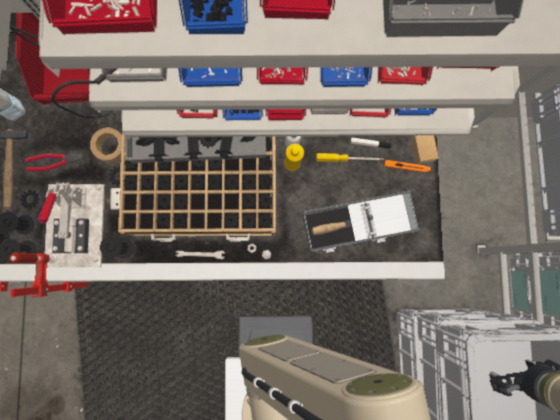

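View pics/side.png

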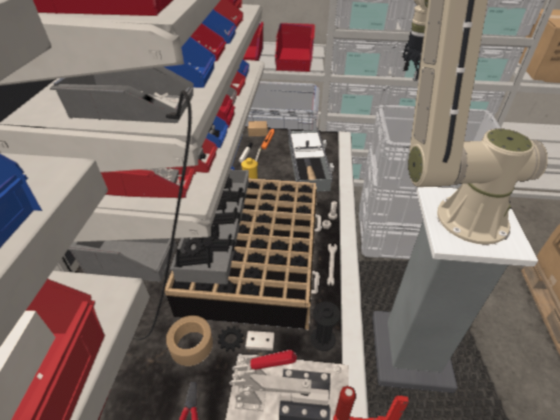

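The top view shows the case at cols 305–418, rows 193–250, yawed about 0.2 rad. The cover is mostly back, with its front edge near col 352, and the handle shows at (328,228). The shelves are only at larger x. Next, a near look with the wrist camera.

```bash
cat >> h.py <<'E'
np.set_printoptions(precision=4,suppress=True)
def down(th,tilt=0,knob=True):
    """tool down; knob: tool y = case -y. else tool y = case x (file), tilt = slant of file"""
    c,s=np.cos(th),np.sin(th); X=np.array([c,s,0]);Y=np.array([-s,c,0]);Z=np.array([0,0,1.])
    z=-Z*np.cos(tilt)+Y*np.sin(tilt)
    y=-Y if knob else X
    return q(np.column_stack([np.cross(y,z),y,z]))
E
python3 - <<'E'
from h import *
move_pose([0.50,-0.25,0.33],down(.2))
s=get_state();print(s["clock"],s["eef_pos"])
f=grab_frame("wrist");save(f,"w1");print("cam",-f["R"].T@f["t"],f["R"][2], f["mtx"][0])
for n in ["file_case","bolt_knob","keeper","file","file_butt","file_tip"]:
    r=spot_point(n,"wrist"); print(n,[(world(f,d["at"]).round(4).tolist(),round(d["confidence"],2)) for d in r[:3]])
for k in (True,False):
    for p in ([.55,-.24,.08],[.54,-.17,.03]): print(k,inverse_kinematics(p,down(.2,0,k)))
E
```

```text
2.8583 [ 0.4996 -0.2508  0.3297]
cam [ 0.575  -0.2353  0.4724] [-0.2905 -0.0582 -0.9551] [327.0325   0.     282.8276]
file_case [([0.5561, -0.2392, 0.0003], 0.76)]
bolt_knob [([0.5601, -0.2661, 0.0841], 0.84)]
keeper [([0.4953, -0.2926, 0.0652], 0.68)]
file []
file_butt [([0.5245, -0.102, 0.0187], 0.94)]
file_tip [([0.4582, 0.0349, 0.0047], 0.44)]
True [-0.5452  0.4446 -0.1426  0.9836  0.      2.3964]
True [-0.4468  0.4357 -0.2969  0.8381  0.      2.4948]
False [-0.5452  0.4446 -0.1426  0.9836  0.      0.8256]
False [-0.4468  0.4357 -0.2969  0.8381  0.      0.924 ]
```

View pics/w1.png

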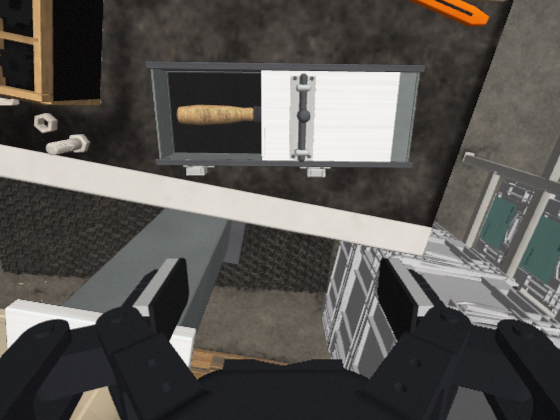

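The view shows the knob at (303,116), the cover's front edge at col 262, the keepers at (196,170) and (316,172), and the butt at (179,115). The knob is still about 17 mm short of the keeper's line. I'll turn these pixels into positions.

Run:
```python
from h import *
f=grab_frame("wrist"); C=-f["R"].T@f["t"]
def px(u,v,z):
    d=f["R"].T@np.linalg.solve(f["mtx"],[u,v,1.]); return C+d*(z-C[2])/d[2]
I=cv2.imread("pics/w1.png"); cv2.imwrite("pics/crop1.png",cv2.resize(I[50:190,140:430],None,fx=2.7,fy=2.7,interpolation=cv2.INTER_CUBIC))
for n,u,v,z in [("kL",196,170,.07),("kR",316,171.5,.07),("railTL",148,63.5,.063),("railTR",424,67,.063),("railBL",158,165,.063),("railBR",411,166.5,.063),("knob",303.5,116,.094),("butt",178,115,.0185),("neck",252,114.5,.0185),("edgeT",262,71,.057),("edgeB",262,160,.057)]:
    print(n,px(u,v,z))
A=px(424,67,.063)-px(148,63.5,.063);print(np.arctan2(-A[1],A[0])-np.pi/2, np.arctan2(A[0],-A[1]))
for n in ["file_case","file","bolt_knob","yellow_screwdriver"]:
    r=regions_of(n,"wrist")
    for d in r[:1]: print(n,d["confidence"],cv2.minAreaRect(np.argwhere(d["region"])[:,::-1].astype(np.float32)),d["region"].sum())
```

```text
kL [ 0.4696 -0.1451  0.07  ]
kR [ 0.4974 -0.2931  0.07  ]
railTL [ 0.5822 -0.0737  0.063 ]
railTR [ 0.6419 -0.3893  0.063 ]
railBL [ 0.4647 -0.0955  0.063 ]
railBR [ 0.5262 -0.411   0.063 ]
knob [ 0.5612 -0.2614  0.094 ]
butt [ 0.5264 -0.1008  0.0185]
neck [ 0.5467 -0.1983  0.0185]
edgeT [ 0.6007 -0.2046  0.057 ]
edgeB [ 0.4959 -0.2236  0.057 ]
-0.18694301446881578 0.18694301446881592
file_case 0.69 ((284.61505126953125, 119.1240234375), (278.03619384765625, 113.3086166381836), 0.4151795506477356) 25481
file 0.87 ((218.0, 114.5), (19.0, 84.0), 90.0) 1436
bolt_knob 0.71 ((303.0, 117.5), (87.0, 12.0), 90.0) 590
yellow_screwdriver 0.19 ((284.0648193359375, 118.72137451171875), (279.04864501953125, 114.17105102539062), 0.47745373845100403) 25892
```

View pics/crop1.png

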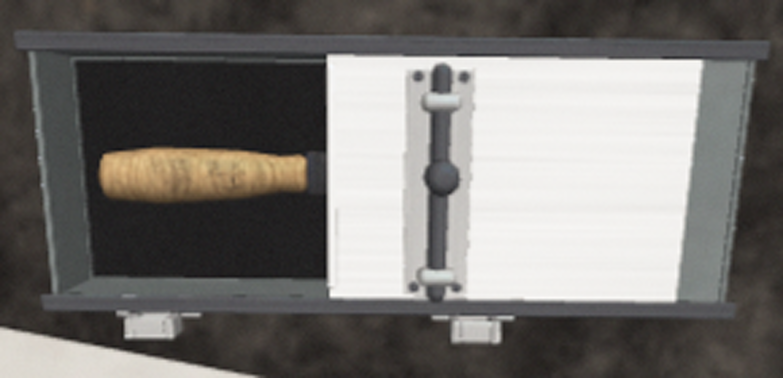

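Case pose: centre (0.5537, -0.2424), yaw 0.19, knob at about case (5, -21) mm. Now I'll work the cover and bolt.

```bash
cat >> h.py <<'E'
TH=.19; C0=np.array([.5540,-.2420,0])
RC=Ro.from_euler('z',TH).as_matrix()
def cw(x,y,z): return (C0+RC@np.array([x,y,z])/1000).tolist()
def wc(p): return RC.T@(np.array(p)-C0)*1000
def rep(m):
    s=get_state(); print(m,"t",round(s["clock"],2),"case",wc(s["eef_pos"]),"F",RC.T@s["wrist_force"],"open",round(s["opening"],4),"grip",s["grip_force"])
E
python3 - <<'E'
from h import *
gripper_to(.05)
Q=down(TH)
move_pose(cw(5,-21,140),Q); move_linear(cw(5,-21,70),speed=.08); rep("down")
gripper_to(0,40); rep("grip")
y0=wc(get_state()["eef_pos"])
print(move_linear(cw(5,-55,70),speed=.05,threshold=15)); rep("back")
E
```

```text
down t 5.74 case [  5.3481 -21.314   70.5651] F [-0.4    -0.8085  0.1498] open 0.0503 grip 0.0
grip t 6.16 case [  5.2976 -21.1639  70.638 ] F [-0.1374  0.8767  4.002 ] open 0.0133 grip 39.02103602329589
True
back t 6.65 case [  5.1965 -39.5594  70.5991] F [-0.3011  3.4339  6.9221] open 0.0133 grip 39.97178894584067
```

Run:
```python
from h import *
print(move_linear(cw(5,-41,70.5),speed=.03,threshold=20)); rep("press")
print(move_linear(cw(-26,-40.5,70.5),speed=.04,threshold=25)); rep("home")
f=grab_frame("wrist");save(f,"w2")
```

```text
False
press t 6.9 case [  5.1718 -39.6004  70.6263] F [1.3594 5.4539 4.2521] open 0.0132 grip 39.78977446909994
True
home t 7.51 case [-13.9429 -39.4295  70.7466] F [3.3373 0.4384 0.1236] open 0.0131 grip 40.18669443561521
```

View pics/w2.png

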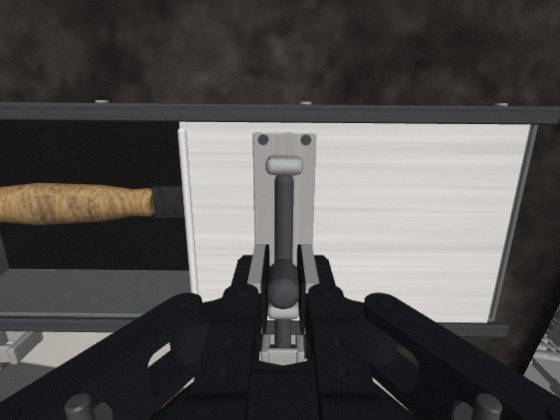

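The rod's nose is in the keeper at (283,345) and the knob is near the near strap, after 19 mm of travel. I'll press on further, then release and check the knob's position.

Run:
```python
from h import *
gripper_to(0,70)
print(move_linear(cw(-24,-40,70.5),speed=.03,threshold=30)); rep("home2")
p=get_state()["eef_pos"]; gripper_to(.045); rep("open")
f=grab_frame("wrist")
a=wc(get_state()["eef_pos"]); 
move_linear(cw(a[0],a[1],160)); hold(.2)
move_pose(cw(-60,-10,250),down(TH)); f=grab_frame("wrist");save(f,"w3"); C=-f["R"].T@f["t"]
I=cv2.imread("pics/w3.png")
for n in ["bolt_knob","keeper","file_butt","file_case"]:
    print(n,[(wc(world(f,d["at"])),d["confidence"]) for d in spot_point(n,"wrist")[:2]])
rep("up")
```

```text
True
home2 t 8.07 case [-13.8026 -39.3898  70.9124] F [ 3.3372 -0.0143  0.4019] open 0.0123 grip 69.88821859296877
open t 8.49 case [-14.0514 -39.453   70.888 ] F [ 0.2102 -0.0162  0.6827] open 0.0449 grip 0.0
bolt_knob [(array([-15.4423, -43.4996,  83.4887]), 0.65)]
keeper [(array([-69.6832, -41.6025,  66.7094]), 0.76)]
file_butt [(array([ -1.2792, 145.6104,  17.5852]), 0.72)]
file_case [(array([1.3494, 0.3887, 1.6712]), 0.62)]
up t 10.23 case [-60.2649  -9.7469 248.2834] F [0.5494 0.379  0.4127] open 0.0451 grip 0.0
```

View pics/w3.png

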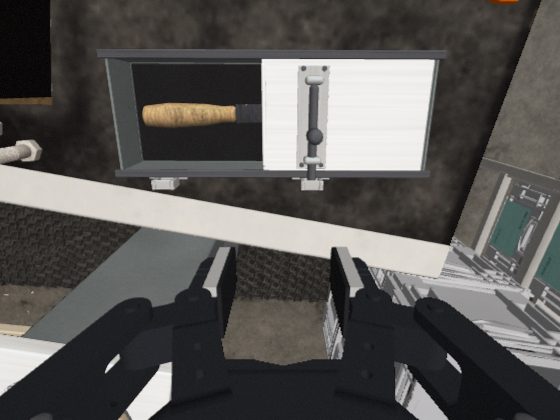

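The knob is at (314,135), close to the near strap, with the rod through the keeper at (312,183). The cover edge is at col 262. I'll check the numbers and get the handle's line.

Run:
```python
from h import *
f=grab_frame("wrist"); C=-f["R"].T@f["t"]
def px(u,v,z):
    d=f["R"].T@np.linalg.solve(f["mtx"],[u,v,1.]); return wc(C+d*(z-C[2])/d[2])
for n,u,v,z in [("knob",314.5,135.5,.087),("strapF",314,79,.070),("strapN",314,160,.070),("keep",312,185,.072),("edge",262,115,.057),("butt",143,115,.0185),("mid",190,114,.0185),("neck",235,114,.0185),("railTL",98,52,.063),("railTR",446,53,.063),("railBL",117,175,.063),("railBR",429,176,.063)]: print(n,px(u,v,z))
for d in regions_of("file","wrist")[:1]:
    m=d["region"]; print(d["confidence"],m.sum())
    c=np.where(m.any(0))[0]
    for u in c[::12]: r=np.where(m[:,u])[0]; print(u,px(u,(r.min()+r.max())/2,.0185)[:2],len(r))
```

```text
knob [-16.0796 -38.1492  87.    ]
strapF [ 33.4834 -37.8106  70.    ]
strapN [-41.8753 -39.9213  70.    ]
keep [-66.9255 -38.4312  72.    ]
edge [ 0.6994 11.586  57.    ]
butt [ -1.1403 145.5616  18.5   ]
mid [-0.083  93.5043 18.5   ]
neck [-0.095  43.8238 18.5   ]
railTL [ 57.3208 161.343   63.    ]
railTR [  56.2751 -159.3019   63.    ]
railBL [-58.7272 161.3744  63.    ]
railBR [ -59.7209 -159.0367   63.    ]
0.92 2408
142 [  0.998  146.3926] 3
154 [  0.4609 133.2075] 22
166 [  0.4577 119.9559] 24
178 [  0.4544 106.7064] 24
190 [ 0.9848 93.4137] 23
202 [ 0.9815 80.1743] 21
214 [ 0.9782 66.9371] 19
226 [ 1.5079 53.6742] 16
238 [ 2.5691 40.4032] 18
250 [ 2.5657 27.1898] 18
262 [-6.0058 14.1438] 2
```

The knob is at case x -16.1 and in line, so the bolt is home. The handle butt is at case y ≈ 145. The tray to the left may get in the way of the outgoing handle, so I'll triangulate its corner and check IK along the planned path.

```bash
cat >> h.py <<'E'
PIV0=(-119.5,5.); P0=np.array([98.,7.5])   # tip pivot and TCP (y,z) when the file lies flat
def tcp(py,pz,deg,x=.7,z0=7.5):
    """TCP pose that puts the file's tip underside at (py,pz) with slant deg"""
    a=np.radians(deg); r=np.array([P0[0],z0])-PIV0
    return cw(x,py+np.cos(a)*r[0]-np.sin(a)*r[1],pz+np.sin(a)*r[0]+np.cos(a)*r[1]),down(TH,a,False)
PATH=[(-119.5,7,0),(-119.5,7,5.5),(-119.5,7,11),(-80,12,11),(-41,14,13),(-41,12,19),(-41,10,25),(15,36,25),(22,60,25),(20,235,20)]
E
python3 - <<'E'
from h import *
T=[];
for c,u,v in (("top",276,234),("side",316,183)):
    f=grab_frame(c); T.append((f["mtx"]@np.column_stack([f["R"],f["t"]]),(u,v)))
X=cv2.triangulatePoints(T[0][0],T[1][0],np.float64(T[0][1]),np.float64(T[1][1]))[:,0]; X=X[:3]/X[3]
print("tray corner",X,wc(X),[ (P@np.r_[X,1])[:2]/(P@np.r_[X,1])[2] for P,_ in T])
for w in [(-119.5,150,0)]+PATH:
    p,Q=tcp(*w); print(w,np.array(p),inverse_kinematics(p,Q))
E
```

```text
tray corner [0.5149 0.0089 0.1134] [  9.0199 253.7257 113.3716] [array([276.0818, 232.7113]), array([317.4763, 183.2461])]
(-119.5, 150, 0) [ 0.5362 -0.1456  0.1525] [-0.4097  0.3112 -0.153   1.1066  0.      0.9711]
(-119.5, 7, 0) [ 0.5362 -0.1456  0.0095] [-0.4097  0.4424 -0.3471  0.7813  0.      0.9711]
(-119.5, 7, 5.5) [ 0.5364 -0.1468  0.0303] [-0.4535  0.4556 -0.2678  0.9051  0.0768  0.9251]
(-119.5, 7, 11) [ 0.537 -0.15   0.051] [-0.4972  0.4809 -0.1809  1.0317  0.148   0.8745]
(-80, 12, 11) [ 0.5296 -0.1112  0.056 ] [-0.4424  0.4409 -0.2324  1.0119  0.1545  0.9295]
(-41, 14, 13) [ 0.5225 -0.0746  0.0654] [-0.4024  0.4166 -0.2518  1.0306  0.1877  0.9663]
(-41, 12, 19) [ 0.5237 -0.081   0.0852] [-0.4562  0.4543 -0.1652  1.1557  0.2629  0.8975]
(-41, 10, 25) [ 0.5254 -0.0896  0.1042] [-0.5078  0.5046 -0.0709  1.2864  0.3298  0.8242]
(15, 36, 25) [ 0.5148 -0.0346  0.1302] [-0.4302  0.4273 -0.1242  1.284   0.3511  0.9034]
(22, 60, 25) [ 0.5135 -0.0277  0.1542] [-0.4199  0.4029 -0.0987  1.3301  0.3538  0.914 ]
(20, 235, 20) [ 0.5125 -0.0224  0.3117] [-0.3747  0.3008  0.174   1.6363  0.2931  0.9776]
```

The tray's rim is 113 mm high and starts at case y 254. The handle passes above that at a 25° slant, so the plan holds. Next is the grasp and slant, checking the grip at each step.

Run:
```python
from h import *
p,Q=tcp(-119.5,150,0); move_pose(p,Q)
p,Q=tcp(-119.5,5,0)
print(move_linear(p,Q,speed=.1,threshold=12)); rep("at file")
gripper_to(0,90); hold(.2); rep("gripped")
for w in PATH[:4]:
    p,Q=tcp(*w); r=move_linear(p,Q,speed=.06,threshold=25); rep(w)
    if r: print("stopped"); break
f=grab_frame("wrist");save(f,"w4"); f=grab_frame("side"); cv2.imwrite("pics/s4.png",cv2.resize(cv2.cvtColor(f["image"],cv2.COLOR_RGB2BGR)[100:260,220:400],None,fx=3.5,fy=3.5))
```

```text
True
at file t 12.92 case [-0.3449 98.6659 14.0427] F [-1.2689  0.6106  5.3011] open 0.0453 grip 0.12677309821810923
gripped t 13.44 case [-0.5349 98.8922 14.0197] F [-1.3088  0.8506  5.1105] open 0.0241 grip 88.06351661682129
(-119.5, 7, 0) t 13.69 case [-0.3979 98.8218 13.7848] F [-13.9215   8.4385  40.0113] open 0.0236 grip 92.56155252456665
(-119.5, 7, 5.5) t 13.9 case [-0.1573 98.1698 14.7582] F [ 0.8307  0.0447 -2.3928] open 0.0235 grip 88.40941429138184
stopped
```

View pics/s4.png

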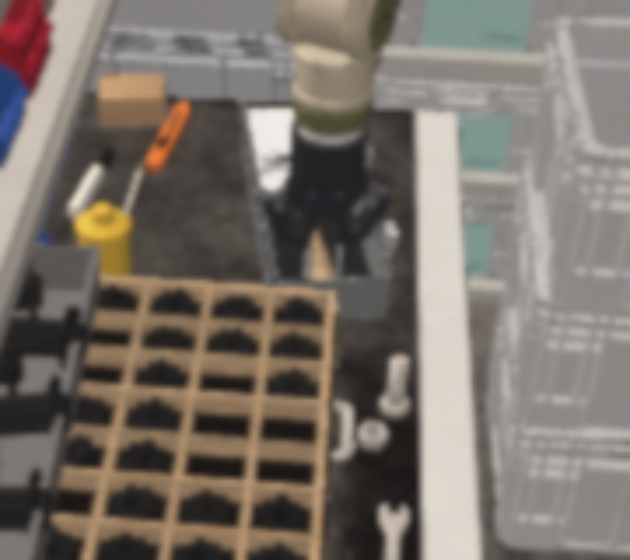

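View pics/w4.png

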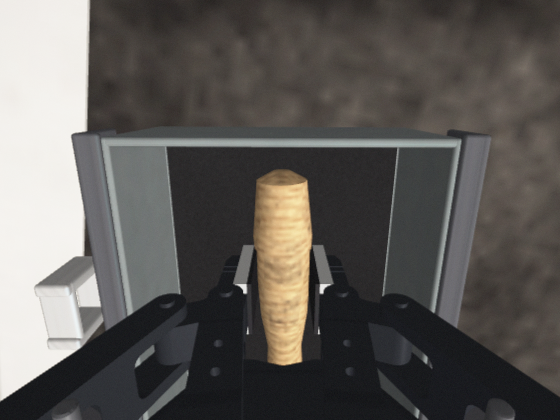

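The handle is pinched in the middle, but the descent stopped early with the tips at z 14, so the hold is shallow. My first step then pushed the file onto the floor. I'll reopen a little less wide, go deeper and regrip.

Run:
```python
from h import *
gripper_to(.036); hold(.2); rep("open")
p,Q=tcp(-119.5,5+8,0); print(move_linear(p,Q,speed=.05)); hold(.2); rep("above")
p,Q=tcp(-119.5,5.5,0); print(move_linear(p,Q,speed=.03,threshold=20)); hold(.2); rep("deep")
gripper_to(0,90); hold(.2); rep("grip")
```

```text
open t 14.47 case [-0.9105 99.6093 14.3503] F [ 0.3184 -0.1138 -0.0424] open 0.036 grip 0.0
False
above t 14.93 case [ 0.6693 98.0274 15.5047] F [-0.0133 -0.0902  0.3443] open 0.0363 grip 0.0
False
deep t 15.53 case [ 0.0839 98.1872  7.7415] F [-3.6631  0.0865 -0.2472] open 0.0355 grip 0.0
grip t 15.98 case [ 1.3004 97.8258  8.3819] F [0.7542 0.5408 4.2883] open 0.0241 grip 88.43600392341614
```

```bash
cat >> h.py <<'E'
PATH[7:]=[(22,39,25),(22,70,25),(20,235,20)]
def go(ws,sp=.06,th=30):
    for w in ws:
        p,Q=tcp(*w,z0=8.3); r=move_linear(p,Q,speed=sp,threshold=th); rep((w,r))
        if r: return True
E
python3 - <<'E'
from h import *
go(PATH[:4])
f=grab_frame("side"); cv2.imwrite("pics/s5.png",cv2.resize(cv2.cvtColor(f["image"],cv2.COLOR_RGB2BGR)[100:260,220:400],None,fx=3.5,fy=3.5))
for n in ["file_butt","file"]: print(n,[(wc(world(f,d["at"])),d["confidence"]) for d in spot_point(n,"side")[:2]])
f=grab_frame("wrist")
for n in ["file_butt","file"]: print(n,[(wc(world(f,d["at"])),d["confidence"]) for d in spot_point(n,"wrist")[:2]])
E
```

```text
((-119.5, 7, 0), False) t 16.23 case [ 0.5613 98.085  10.0531] F [-0.0516  0.6897 -2.3994] open 0.0241 grip 88.40473651885986
((-119.5, 7, 5.5), False) t 16.73 case [ 0.513  96.5033 30.7303] F [-0.1356 -0.7751 -3.1882] open 0.024 grip 88.39870691299438
((-119.5, 7, 11), False) t 17.23 case [ 0.4208 93.6655 51.1504] F [ 0.0039  0.0135 -2.5619] open 0.0245 grip 88.41724634170532
((-80, 12, 11), False) t 18.05 case [  0.9087 132.7441  56.867 ] F [ 0.158  -0.0848 -2.2765] open 0.0244 grip 88.41788649559021
file_butt [(array([  0.9002, 174.8762,  79.4121]), 0.63), (array([ -0.5405, 489.3043,  -0.5417]), 0.63)]
file [(array([ 5.3431, 51.865 , 40.3858]), 0.47)]
file_butt [(array([  2.6611, 175.8173,  77.022 ]), 0.59)]
file []
```

The file follows as planned (butt measured at 175/79 mm, expected 177/76). I'll carry on to the slant.

Run:
```python
from h import *
if not go(PATH[4:7]):
    hold(.4); rep("slant")
    f=grab_frame("wrist")
    for n in ["file_butt"]: print(n,[(wc(world(f,d["at"])),d["confidence"]) for d in spot_point(n,"wrist")[:2]])
    if not go(PATH[7:9],.08): go(PATH[9:],.12)
hold(.3); rep("end")
f=grab_frame("top")
cv2.imwrite("pics/t6.png",cv2.resize(cv2.cvtColor(f["image"],cv2.COLOR_RGB2BGR)[120:280,200:450],None,fx=3,fy=3))
for c in ("top","side","wrist"):
    f=grab_frame(c)
    for n in ["file_butt","file_tip","bolt_knob"]: print(c,n,[(wc(world(f,d["at"])),d["confidence"]) for d in spot_point(n,c)[:2]])
```

```text
((-41, 14, 13), False) t 19.14 case [  0.8536 170.1233  66.2184] F [ 0.124  -0.2468 -2.312 ] open 0.0239 grip 88.39829921722412
((-41, 12, 19), False) t 19.64 case [  0.6716 163.0881  85.568 ] F [-0.4784 -0.1738 -2.3182] open 0.0242 grip 88.43275308609009
((-41, 10, 25), False) t 20.14 case [  0.5739 154.9495 104.4452] F [ 0.0684  0.6387 -2.3974] open 0.0243 grip 88.44181537628174
slant t 20.54 case [  0.6728 155.0783 104.9291] F [-0.6318 -0.5301 -1.9585] open 0.024 grip 88.44223737716675
file_butt [(array([ -0.0577, 190.1247, 134.716 ]), 0.77)]
((22, 39, 25), False) t 21.66 case [  0.7505 217.4737 133.7491] F [-0.3104  0.5513 -2.4444] open 0.024 grip 88.4424376487732
((22, 70, 25), False) t 22.19 case [  0.8297 217.4171 164.9561] F [-0.2003 -0.1509 -2.5438] open 0.024 grip 88.44194054603577
((20, 235, 20), False) t 23.57 case [  0.4268 223.3169 311.6293] F [-0.4425  0.0821 -3.1557] open 0.0245 grip 88.44542384147644
end t 23.88 case [  0.5913 223.2318 312.1179] F [ 0.502  -0.5204 -2.4059] open 0.0243 grip 88.44559907913208
top file_butt [(array([  0.579 , 264.0769, 339.1125]), 0.74)]
top file_tip []
top bolt_knob []
side file_butt [(array([  3.3593, 259.9241, 340.5527]), 0.69)]
side file_tip [(array([  1.4917,  18.9278, 238.2318]), 0.56)]
side bolt_knob [(array([197.6907, -19.9063,   1.3152]), 0.65), (array([-17.8438, -38.3708,  82.0783]), 0.62)]
wrist file_butt [(array([ -1.4148, 261.0241, 339.7585]), 0.81)]
wrist file_tip []
wrist bolt_knob []
```

View pics/t6.png

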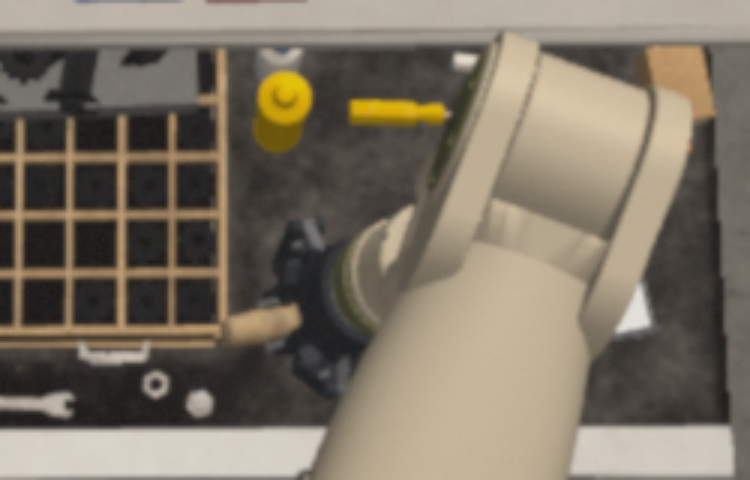

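The file is in the gripper with its tip at z 0.24 and butt at 0.34. The bystanders haven't moved: screwdriver (397,110), nut (155,383), bolt (200,403). The knob is still at x -17.8, so the bolt is home. Handing in.

```bash
python3 -c "
from h import *
hold(.3); rep('final'); print(hand_in())"
```

```text
final t 24.82 case [  0.7021 223.2546 312.5005] F [-0.2305 -0.1245 -2.5866] open 0.0242 grip 88.44508767127991
the job is handed in; nothing more can be done
None
```

I handed the job in at 24.8 s: the cover is at its stop with the bolt home in the keeper, and the gripper holds the file still with its lowest point about 24 cm above the bench, clear of the case; no verdict came back.

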